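# Start the laboratory stirrer at speed five

## Task

Start the stirrer at speed five: with a fingertip, push the bar of its speed selector round clockwise, click by click, until the pointer rests in the fifth click after the zero stop, without going past it and without pinching the bar. Then press the large round start key all the way down and let it come up again. Do not press the small stop key before or after, and leave the dish, the vial and the brass weight on the stirrer, and the amber bottle and the beaker beside it, where they stand.

Things in the scene. Friction and masses are not known exactly. Their poses are not given: they have to be found in the camera images.
- stirrer: The stirrer: a fixed white box, 270 (x) by 400 (y) by 70 mm high, on the table; origin at the centre of its underside, z up. Its level top (the deck) carries the speed selector and the two keys on black panels and, at local x 55, y -100 mm, a round white plate 140 mm across, 8 mm high. It stands anywhere in front of the robot, turned up to 0.35 rad.
- dial_axis (a point): Axis of the speed selector (vertical) at deck height, 70 mm above the table; local x -20, y +100 mm on the stirrer. The selector is a grey disc 100 mm across, its top 11 mm above the deck, with an upright bar across its diameter. A spring detent holds each click: about 0.12 N m (3 to 4 N at 38 mm out) to leave it; a little past half-way (over 15 degrees) the bar jumps ahead of the finger into the next.
- pointer_tip (a point): Pointer end of the selector's bar: its top edge, 46 mm out from the axis, 40 mm above the deck. The bar is 92 mm long, 18 mm thick over its side plates (10 mm above them and at its last 7 mm), and reaches from the disc up to 40 mm above the deck. A white line on top runs from the middle to the pointer end. Clockwise from above is a higher speed.
- zero_mark (a point): White dot on the panel, 70 mm out from the axis, beyond the tick of position zero. Eight white ticks on the panel, 58 mm and more from the axis, mark positions 0 to 7 clockwise, each longer than the one before.
- dial (a joint): Angle of the selector, rad, growing clockwise from above. Eight clicks, 0 to 7, 0.5236 rad (30 degrees) apart: 0 is position zero at its stop, 2.618 position five, 3.665 position seven at the other stop. At 0 the pointer stands 105 degrees counter-clockwise from the stirrer's +x axis, at five 45 degrees clockwise from it. It starts in position 0, 1 or 2.
- bar_middle (a point): Middle of the bar, on the selector's axis, 25 mm above the deck. On each long side of the bar lies a side plate, 78 mm long, 4 mm thick, from the disc to 36 mm above the deck: to turn clockwise, push the left plate near the pointer end (left seen from the axis towards the pointer). Pressing both plates at once counts as pinching.
- start_key_top (a point): Centre of the top of the large round start key: 36 mm across, 22 mm above the deck, in a round grey collar 52 mm across and 12 mm high. A spring key: it starts to move at about 1.5 N and is fully down (6 mm) at about 5 N. The start and stop keys have two places, 90 mm apart, on the key panel and may be swapped.
- start_key (a joint): Travel of the start key, m: 0 up, 0.006 fully down.
- stop_key_top (a point): Centre of the top of the small stop key (18 mm across, collar 34 mm), 22 mm above the deck. Leave it alone.
- stop_key (a joint): Travel of the stop key, m: 0 up, 0.006 down.
- dish: Glass dish, loose, 96 mm across, 42 mm high, standing on the stirrer's round plate; origin at its underside.
- vial: Amber vial, loose, 24 mm across, 42 mm high, on the deck by its far edge, about half-way along; origin at its underside.
- weight: Brass weight, loose, a cylinder 26 mm across and 22 mm high, on the deck between selector and keys; origin at its underside.
- reagent: Amber bottle, loose, 72 mm across, 160 mm high, on the table to the left of the stirrer; origin at its underside.
- beaker: Glass beaker, loose, 72 mm across, 95 mm high, on the table to the right of the stirrer; origin at its underside.

How it is judged:
By the outcome, as a careful person would: the job done as asked, in the order asked, and still so for the second after the job is handed in, with the robot touching nothing.
It also fails if it takes over 67 s, if anything falls off the work surface, if the arm or the gripper's body presses on something with over 40 N, if the wrist force passes 120 N, or if a joint passes its speed limit or range.

## Robot

A 6-joint arm with a two-finger parallel gripper is mounted at the origin on the work surface. World frame = base frame: x ahead of the robot, y to its left, z up, the work surface at z = 0. Lengths are in m, angles in rad, forces in N, time in s.
With the tool pointing down it reaches from about 0.3 to 0.875 m from the base axis. Payload 6.4 kg.
Tool frame: the origin (TCP) lies on the mounting face of the last link; the fingertips stand 166 mm ahead of it and the grasp point (between the pads) lies 147 mm ahead of it (tcp_to_grasp is the distance from the TCP to the grasp point, in m); z points along the fingers, y is the direction in which the jaws open and shut (so a half turn about z gives the same grasp; the last joint's range is limited). The gripper opens to 88 mm and grips with 3 to 60 N. Pads are 18 mm wide; open, the fingers measure 123 mm over their backs; the gripper's body (75 mm by 187 mm) begins 45 mm behind the grasp point.
Start: joints at [0.897, 0.181, 1.607, -0, 1.354, -0.206], TCP at [0.259, 0.513, 0.405] pointing down, gripper open.
Joint ranges: [-2.99, 2.99], [-0.89, 2.07], [0.3, 2.58], [-1.14, 4.28], [0, 2.63], [-3.12, 3.12]. Speed limits (rad/s): [2.57, 2.57, 3.01, 3.14, 3.14, 3.14].

## Interface

Orientations are given as a unit quaternion [x, y, z, w].
In Python, from cell import * gives the robot as it stands. The module is installed in compiled form; this text tells all that it offers. Calls block until the motion is done:
- move_ptp(position, orientation): joint-space move of the TCP to a pose.
- move_linear(position, frame=None, velocity=0.15, contact_N=None): straight line of the TCP; frame=None keeps the orientation; velocity is the mean speed in m/s. With contact_N (N) it stops when the force on the tool has changed by that much, and returns True; else False.
- move_j(angles): joint-space move.
- command_gripper(opening, strength=None): finger opening in m; strength is the grip in N (None keeps the last); returns when the fingers have stopped.
- pause(seconds).
- inverse_kinematics(position, orientation): joint angles nearest the present ones, or None.
- snapshot(name): name is "side" or "top" or "wrist"; returns the picture (420x560x3 uint8, blue, green, red); there is no depth.
- get_calibration(name): a dict with "K" (3x3 intrinsics, pixels), "cam_to_world" (4x4, takes a point from camera to world coordinates). Camera axes: x right, y up, looking along -z (the intrinsics and any distortion apply to the point x, -y, -z); pixel columns grow to the right and rows downward; lengths in m; the calibration is good to about 2 mm. A picture is of the moment at which its call begins: read the wrist's pose just before it. get_calibration takes no time and is no camera call; for the wrist camera it gives the pose at the moment of the call.
A pose or a line that the arm cannot do raises PlanningError and nothing moves.
- close_job(): hands the job in, once; it reports no verdict.
Readings, each from a call of its own:
- get_clock(): time.
- get_joint_positions(): joint angles.
- get_qd(): joint speeds.
- get_effort(): joint torques, N m.
- get_ee_pos(): TCP position.
- get_ee_rot(): TCP orientation.
- get_contact_force(): force on the tool from outside, world axes, zero at the start.
- get_wrist_torque(): the same for the moment, N m.
- get_finger_gap(): finger opening in m.
Only numpy, scipy, OpenCV 4.12 (cv2) and the standard library are available. Lean on these libraries where they do the work, as an engineer would, in place of code of your own. Each camera call takes 0.05 s, during which the arm holds its last target.

## Working session

There is one attempt and no reset: what is moved stays moved. The work goes in short steps, each a Python script; the robot and the scene stay as the last script left them, time stands still between calls to the robot, and variables do not carry over. Pictures are saved under pics/ and viewed, and the job is handed in when it is done.

```bash
mkdir -p pics; ls; python3 - <<'E'
from cell import *
import cv2, numpy as np
np.set_printoptions(precision=4,suppress=True)
for n in ["top","side","wrist"]:
    c=get_calibration(n); im=snapshot(n); cv2.imwrite(f"pics/a_{n}.png",im); print(n,c)
print(get_clock(),get_ee_pos(),get_ee_rot(),get_finger_gap())
E
```

```text
pics
top {'K': array([[459.4943,   0.    , 277.3778],
       [  0.    , 459.4943, 212.8031],
       [  0.    ,   0.    ,   1.    ]]), 'cam_to_world': array([[ 0.0143,  0.998 , -0.0613,  0.4748],
       [-0.9999,  0.0137, -0.0101, -0.0082],
       [-0.0093,  0.0614,  0.9981,  1.3853],
       [ 0.    ,  0.    ,  0.    ,  1.    ]])}
side {'K': array([[535.0467,   0.    , 280.5428],
       [  0.    , 535.0467, 208.5879],
       [  0.    ,   0.    ,   1.    ]]), 'cam_to_world': array([[ 0.9992,  0.0249, -0.0308,  0.5386],
       [-0.0393,  0.5251, -0.8501, -1.1559],
       [-0.005 ,  0.8507,  0.5256,  0.8216],
       [ 0.    ,  0.    ,  0.    ,  1.    ]])}
wrist {'K': array([[374.741 ,   0.    , 275.5891],
       [  0.    , 374.741 , 200.9732],
       [  0.    ,   0.    ,   1.    ]]), 'cam_to_world': array([[ 0.4501, -0.8472, -0.2823,  0.1839],
       [ 0.893 ,  0.4264,  0.1442,  0.5504],
       [-0.0018, -0.317 ,  0.9484,  0.3844],
       [ 0.    ,  0.    ,  0.    ,  1.    ]])}
0.15 [0.2592 0.5131 0.404 ] [ 0.2318  0.9728 -0.0006 -0.0003] 0.08831599203784646
```

View pics/a_top.png

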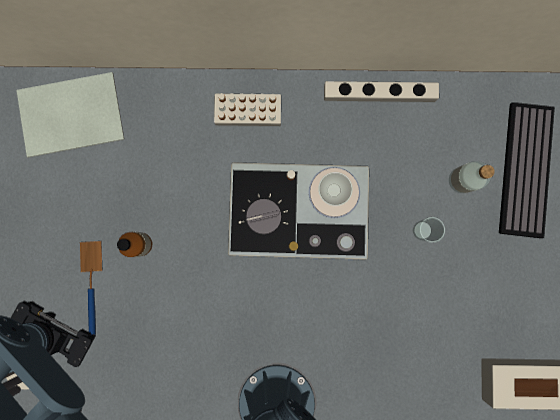

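View pics/a_side.png

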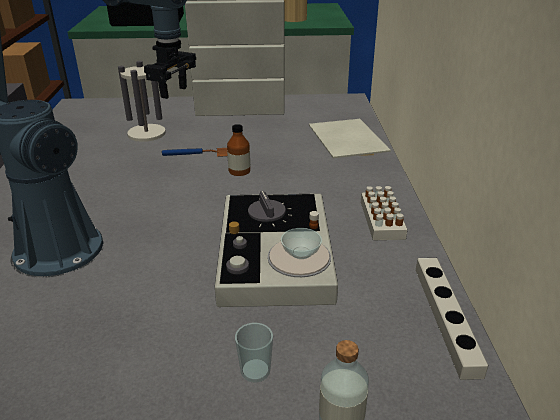

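View pics/a_wrist.png

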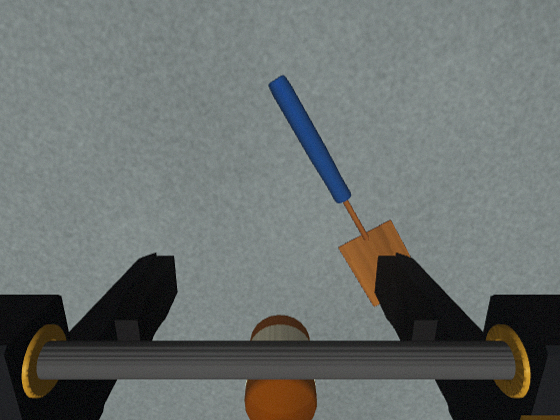

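The top view has the stirrer at about pixels (230–369, 163–259), with the selector at (264, 216), stop key at (315, 241), start key at (346, 242), weight at (293, 246) and vial at (291, 175). I'll enlarge it to read the pointer.

```bash
cat > h.py <<'E'
import numpy as np, cv2
from cell import *
np.set_printoptions(precision=4,suppress=True)
def ray(cal,u,v,z):
    K=cal["K"];T=cal["cam_to_world"]
    d=np.array([(u-K[0,2])/K[0,0],-(v-K[1,2])/K[1,1],-1.]); d=T[:3,:3]@d; o=T[:3,3]
    return o+d*(z-o[2])/d[2]
def proj(cal,p):
    T=cal["cam_to_world"];K=cal["K"]; c=T[:3,:3].T@(np.asarray(p)-T[:3,3])
    return np.array([K[0,0]*c[0]/-c[2]+K[0,2],K[1,1]*-c[1]/-c[2]+K[1,2]])
E
python3 - <<'E'
from h import *
im=cv2.imread("pics/a_top.png"); cal=get_calibration("top")
cv2.imwrite("pics/b.png",cv2.resize(im[155:270,220:380],None,fx=5,fy=5,interpolation=cv2.INTER_CUBIC))
g=im[155:270,220:380]
hsv=cv2.cvtColor(g,cv2.COLOR_BGR2HSV)
m=(hsv[...,2]<50).astype(np.uint8)*255
for c in cv2.findContours(m,cv2.RETR_EXTERNAL,cv2.CHAIN_APPROX_SIMPLE)[0]:
    if cv2.contourArea(c)>300:
        r=cv2.minAreaRect(c); b=cv2.boxPoints(r)+[220,155]
        print("dark",cv2.contourArea(c),b, [ray(cal,*p,0.07)[:2] for p in b])
E
```

```text
dark 1899.0 [[296.1912 253.1164]
 [297.0146 223.4726]
 [364.4904 225.347 ]
 [363.6669 254.9908]] [array([ 0.4412, -0.0501]), array([ 0.5258, -0.0515]), array([ 0.5231, -0.2443]), array([ 0.4386, -0.2422])]
dark 4863.0 [[230.5081 250.7086]
 [232.7448 170.1874]
 [296.3901 171.9553]
 [294.1534 252.4765]] [array([0.4453, 0.1375]), array([0.6771, 0.1358]), array([ 0.6743, -0.048 ]), array([ 0.4429, -0.0443])]
```

View pics/b.png

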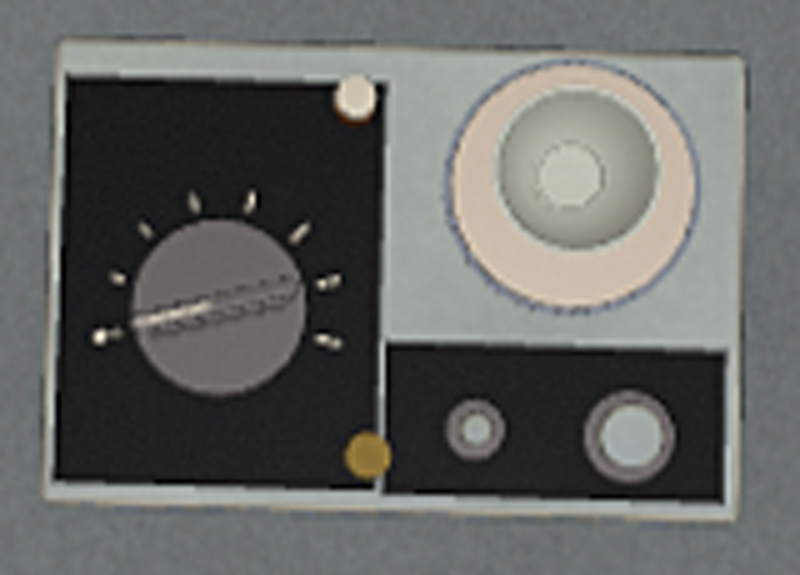

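Pointer is on the tick with the dot, which is position 0. Next I'll fit the stirrer pose from several features and check them against the known layout.

```bash
python3 - <<'E'
from h import *
im=cv2.imread("pics/a_top.png"); cal=get_calibration("top")
g=im[155:270,220:380]; S=4
G=cv2.resize(g,None,fx=S,fy=S,interpolation=cv2.INTER_CUBIC)
hsv=cv2.cvtColor(G,cv2.COLOR_BGR2HSV)
def px(x,y): return (x+.5)/S-.5+220,(y+.5)/S-.5+155
def blobs(m,lo,hi):
    for c in cv2.findContours(m.astype(np.uint8)*255,cv2.RETR_EXTERNAL,cv2.CHAIN_APPROX_NONE)[0]:
        a=cv2.contourArea(c)
        if lo<a<hi:
            (x,y),r=cv2.minEnclosingCircle(c); M=cv2.moments(c); yield px(M['m10']/a,M['m01']/a),r/S,a
V=hsv[...,2]
sub=np.zeros_like(V); sub[:]=255
for (u,v),r,a in blobs(V>70,20,9000): print("notdark",round(u,1),round(v,1),"r_mm",round(r*2.87,1),a,"z.07",ray(cal,u,v,.07)[:2],"z.081",ray(cal,u,v,.081)[:2],"z.092",ray(cal,u,v,.092)[:2])
# deck outline vs table
m=((hsv[...,1]<60)&(V>150))
E
python3 - <<'E'
from h import *
im=cv2.imread("pics/a_top.png"); cal=get_calibration("top")
g=im[155:270,220:380]; S=4
G=cv2.resize(g,None,fx=S,fy=S,interpolation=cv2.INTER_CUBIC)
V=cv2.cvtColor(G,cv2.COLOR_BGR2HSV)[...,2]
def px(x,y): return (x+.5)/S-.5+220,(y+.5)/S-.5+155
n,lab,st,cen=cv2.connectedComponentsWithStats((V>75).astype(np.uint8))
for i in range(1,n):
    x,y,w,h,a=st[i]
    if a<25 or a>9000: continue
    u,v=px(*cen[i]); b=px(x+w/2-.5,y+h/2-.5)
    print(round(u,1),round(v,1),"wh_mm",round(w/S*2.85),round(h/S*2.85),"z.07",ray(cal,*b,.07)[:2],"z.081",ray(cal,*b,.081)[:2],"z.092",ray(cal,*b,.092)[:2])
E
```

```text
269.6 195.0 wh_mm 7 12 z.07 [0.6069 0.0286] z.081 [0.6058 0.0282] z.092 [0.6047 0.0279]
258.4 195.2 wh_mm 6 11 z.07 [0.6062 0.0605] z.081 [0.6051 0.06  ] z.092 [0.604  0.0594]
248.6 200.6 wh_mm 8 8 z.07 [0.5895 0.0883] z.081 [0.5886 0.0875] z.092 [0.5876 0.0867]
279.4 201.1 wh_mm 11 11 z.07 [ 0.5897 -0.0004] z.081 [ 0.5887 -0.0005] z.092 [ 0.5877 -0.0006]
243.1 210.2 wh_mm 8 7 z.07 [0.5616 0.1036] z.081 [0.5609 0.1027] z.092 [0.5602 0.1017]
285.3 210.9 wh_mm 14 9 z.07 [ 0.5615 -0.0173] z.081 [ 0.5607 -0.0173] z.092 [ 0.56   -0.0172]
240.5 221.6 wh_mm 17 10 z.07 [0.5285 0.1091] z.081 [0.528  0.1081] z.092 [0.5276 0.1071]
285.2 222.7 wh_mm 16 9 z.07 [ 0.5274 -0.0174] z.081 [ 0.5269 -0.0174] z.092 [ 0.5265 -0.0173]
345.3 241.9 wh_mm 52 52 z.07 [ 0.4752 -0.19  ] z.081 [ 0.4752 -0.1885] z.092 [ 0.4752 -0.187 ]
314.6 240.5 wh_mm 33 33 z.07 [ 0.4782 -0.1027] z.081 [ 0.4782 -0.1019] z.092 [ 0.4781 -0.1011]
```

```bash
cat >> h.py <<'E'
from scipy.spatial.transform import Rotation as R
def qdown(a):
    "tool pointing down, tool y at world angle a (rad)"
    y=np.array([np.cos(a),np.sin(a),0]); z=np.array([0,0,-1.]); x=np.cross(y,z)
    return R.from_matrix(np.c_[x,y,z]).as_quat()
E
python3 - <<'E'
from h import *
for a in [15,-30,-75,-135,195,150,90,45]:
    print(a,inverse_kinematics([0.55,0.05,0.3],qdown(np.deg2rad(a))))
print(inverse_kinematics([0.5,-0.02,0.45],qdown(np.deg2rad(90))))
E
```

```text
15 [-0.1243  0.2487  1.7532 -0.      1.1398 -0.3861]
-30 [-0.1243  0.2487  1.7532 -0.      1.1398  0.3993]
-75 [-0.1243  0.2487  1.7532 -0.      1.1398  1.1847]
-135 [-0.1243  0.2487  1.7532 -0.      1.1398  2.2319]
195 [-0.1243  0.2487  1.7532 -0.      1.1398  2.7555]
150 [-0.1243  0.2487  1.7532 -0.      1.1398 -2.7423]
90 [-0.1243  0.2487  1.7532 -0.      1.1398 -1.6951]
45 [-0.1243  0.2487  1.7532 -0.      1.1398 -0.9097]
[-0.2776 -0.0259  1.7357 -0.      1.4318 -1.8484]
```

```bash
python3 - <<'E'
from h import *
move_ptp([0.53,0.0,0.46],qdown(0.)); command_gripper(0.0)
print(get_finger_gap())
print(get_contact_force())
c=get_calibration("wrist"); im=snapshot("wrist"); cv2.imwrite("pics/c_w.png",im); np.savez("c_w.npz",**c)
im=snapshot("side"); cv2.imwrite("pics/c_s.png",im[0:300,100:450]); 
print(get_clock(),get_ee_pos())
E
```

```text
0.00032751646134905176
[-0.6442 -0.1813  0.1865]
3.6417 [ 0.53 -0.    0.46]
```

View pics/c_w.png

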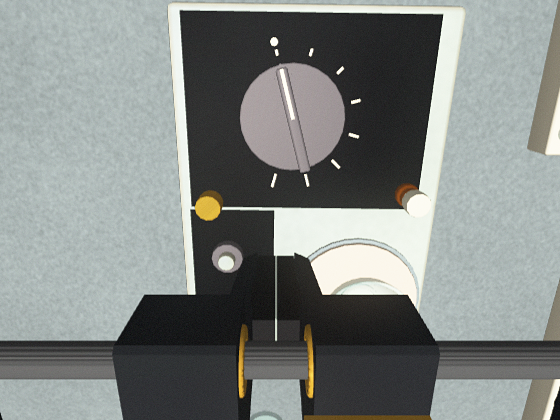

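View pics/c_s.png

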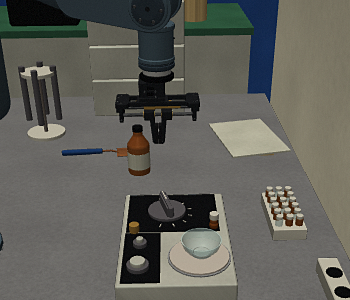

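The wrist view shows the disc centred near (293, 117), the dot at (274, 41), eight ticks, and the white pointer line towards the dot. The weight is at (208, 205), the vial at (414, 200) and the stop key at (227, 258).

```bash
python3 - <<'E'
from h import *
im=cv2.imread("pics/c_w.png"); cal=dict(np.load("c_w.npz"))
V=cv2.cvtColor(im,cv2.COLOR_BGR2HSV)[...,2]
n,lab,st,cen=cv2.connectedComponentsWithStats((V[:205]>75).astype(np.uint8))
P=[]
for i in range(1,n):
    a=st[i][4]
    if a<8 or a>12000: continue
    ys,xs=np.where(lab==i); p=np.array([ray(cal,x,y,.07)[:2] for x,y in zip(xs,ys)])
    print(a,cen[i],ray(cal,*cen[i],.07)[:2])
    P.append((a,p))
disc=max(P,key=lambda t:t[0])
i=[i for i in range(1,n) if st[i][4]==disc[0]][0]
c=max(cv2.findContours((lab==i).astype(np.uint8),cv2.RETR_EXTERNAL,cv2.CHAIN_APPROX_NONE)[0],key=cv2.contourArea)
h=cv2.convexHull(c)[:,0]
q=np.array([ray(cal,x,y,.081)[:2] for x,y in h]).astype(np.float32)
print("disc z.081",cv2.fitEllipse(q),cv2.minEnclosingCircle(q))
# ticks: inner end at 58mm and direction lines -> axis by least squares
ticks=[p for a,p in P if a<200 and len(p)<120]
from scipy.optimize import least_squares
def dirs(p):
    m=p.mean(0); u,s,vt=np.linalg.svd(p-m); return m,vt[0],s
T=[dirs(p) for p in ticks]
for m,d,s in T: print(m,d,s)
E
```

```text
65 [273.7538  41.2923] [0.5269 0.1124]
28 [276.2143  52.    ] [0.5292 0.1033]
33 [310.9394  51.6667] [0.5611 0.1036]
8949 [292.0263 116.1612] [0.5446 0.0455]
34 [339.6765  70.2647] [0.5885 0.0875]
41 [355.4634 100.8537] [0.6051 0.0599]
42 [353.3333 135.1905] [0.6052 0.0271]
49 [335.2857 163.7143] [ 0.589  -0.0015]
53 [273.4906 180.0566] [ 0.5266 -0.0187]
49 [306.4898 179.8571] [ 0.5604 -0.0184]
314 [209.5    198.2771] [ 0.46   -0.0383]
disc z.081 ((0.5442234873771667, 0.04392527416348457), (0.09840522706508636, 0.10150966048240662), 11.436501502990723) ((0.546188235282898, 0.04355274885892868), 0.05208611488342285)
[0.5269 0.1124] [ 0.2932 -0.956 ] [0.0163 0.0159]
[0.5292 0.1033] [ 0.2892 -0.9573] [0.0093 0.0055]
[0.5611 0.1036] [-0.2352 -0.9719] [0.0122 0.0057]
[0.5885 0.0875] [-0.6927 -0.7212] [0.0143 0.0053]
[0.6051 0.0599] [-0.9761 -0.2172] [0.0173 0.007 ]
[0.6053 0.0271] [ 0.9601 -0.2797] [0.0199 0.0069]
[ 0.589  -0.0015] [ 0.7164 -0.6977] [0.0245 0.0082]
[ 0.5266 -0.0187] [-0.2477 -0.9688] [0.0326 0.0077]
[ 0.5604 -0.0184] [-0.2582  0.9661] [0.0288 0.0074]
```

Axis is at about (0.544, 0.0443) with stirrer yaw about −0.8°. The dot comes out 70.3 mm from the axis, as it should, and the tick angles agree within about 0.5°. I'll approach the left plate with the closed fingers until contact.

```bash
cat >> h.py <<'E'
AX=np.array([0.544,0.0443]); PSI=np.deg2rad(-0.8); ZP=0.254
def pose(deg,off,r=0.032,z=ZP):
    "finger pose beside a bar whose pointer is deg clockwise from zero; off = tangential distance behind bar centre plane"
    f=np.deg2rad(105-deg)+PSI
    rad=np.array([np.cos(f),np.sin(f)]); t=np.array([np.sin(f),-np.cos(f)]) # clockwise tangent
    p=AX+r*rad-off*t
    return [p[0],p[1],z], qdown(f-np.pi/2)
E
python3 - <<'E'
from h import *
p,q=pose(0,0.045); 
move_ptp([p[0],p[1],0.36],q)
print(move_linear(p,velocity=0.1,contact_N=6)); pause(0.2); print(get_ee_pos(),get_contact_force())
p2,_=pose(0,0.008)
hit=move_linear(p2,velocity=0.02,contact_N=1.5); e=get_ee_pos()
f=np.deg2rad(105)+PSI; t=np.array([np.sin(f),-np.cos(f)])
print(hit,e,"off",-(e[:2]-AX)@t,get_contact_force(),get_clock())
cv2.imwrite("pics/d_s.png",cv2.resize(snapshot("side")[150:310,200:350],None,fx=4,fy=4)); cv2.imwrite("pics/d_w.png",snapshot("wrist"))
E
```

```text
False
[0.4927 0.0643 0.2546] [0.2317 0.2462 0.2085]
True [0.5144 0.0699 0.2535] off 0.02245694127355324 [-0.6047  0.1629 -0.0622] 6.75
```

View pics/d_s.png

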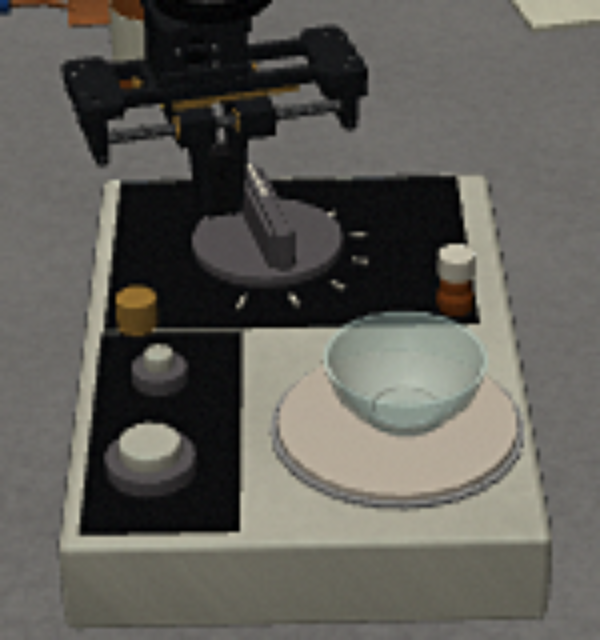

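View pics/d_w.png

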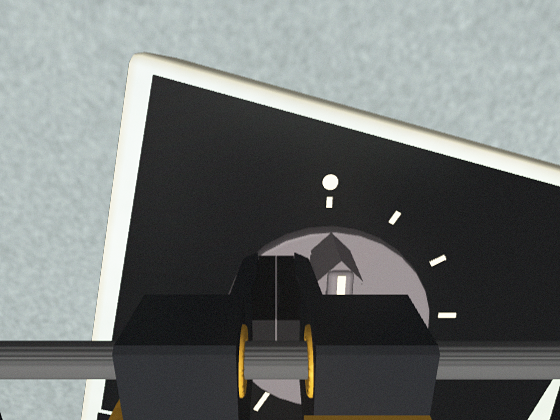

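Contact at 22 mm off the bar's centre plane is plausible: 9 mm half-bar plus about 13 mm of finger. Now the first click, in small arc steps with forces logged.

```bash
cat >> h.py <<'E'
OFF=0.0225
def arc(a,b,step=4.):
    n=max(1,int(np.ceil((b-a)/step)))
    for d in np.linspace(a,b,n+1)[1:]:
        p,q=pose(d,OFF); move_linear(p,q,velocity=0.03)
        f=np.deg2rad(105-d)+PSI; t=np.array([np.sin(f),-np.cos(f),0]); F=get_contact_force()
        print(round(d,1),"tang",round(float(F@t),2),"F",F, "Mz",round(float(get_wrist_torque()[2]),3))
E
python3 - <<'E'
from h import *
arc(0,18,3.); pause(0.2); print(get_contact_force(),get_clock())
cv2.imwrite("pics/e_w.png",snapshot("wrist"))
E
```

```text
3.0 tang -3.55 F [-3.3907 -1.1676 -1.3715] Mz 0.008
6.0 tang -2.19 F [-2.1175 -0.6789 -1.1131] Mz -0.015
9.0 tang -2.55 F [-2.7056  1.6042 -1.2481] Mz 0.02
12.0 tang -0.61 F [-0.6403  0.7116  0.1505] Mz 0.023
15.0 tang 0.1 F [0.1117 0.6098 0.4071] Mz 0.002
18.0 tang 0.45 F [ 0.4456 -0.0759 -0.1202] Mz -0.009
[ 0.2073  0.0951 -0.6851] 8.55
```

View pics/e_w.png

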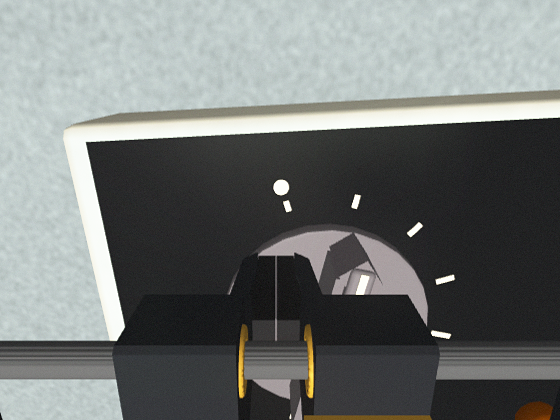

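Force dropped to zero between 12° and 15° and the bar now stands at tick 1. I'll go on to position 4, then check with a picture.

```bash
python3 - <<'E'
from h import *
arc(18,108,5.); pause(0.1); print(get_clock())
cv2.imwrite("pics/f_w.png",snapshot("wrist")); cv2.imwrite("pics/f_s.png",cv2.resize(snapshot("side")[150:310,200:350],None,fx=4,fy=4))
E
```

```text
23.0 tang -0.27 F [-0.2298  0.2801 -0.8626] Mz -0.067
28.0 tang 0.4 F [ 0.1262 -1.1635 -1.3196] Mz -0.018
33.0 tang -2.47 F [-2.672  -0.1784  0.5538] Mz 0.002
38.0 tang -1.73 F [-1.7363  0.3405 -0.4947] Mz -0.05
43.0 tang -0.13 F [0.0866 0.4312 0.3648] Mz 0.014
48.0 tang -0.91 F [-0.476   0.9176 -0.0332] Mz 0.009
53.0 tang 0.54 F [ 0.477  -0.27    0.6079] Mz 0.005
58.0 tang 0.39 F [ 0.1067 -0.4501  0.2393] Mz 0.03
63.0 tang -2.72 F [-3.2246  0.7899  1.8956] Mz -0.037
68.0 tang -1.56 F [-0.5651  1.518   0.852 ] Mz -0.015
73.0 tang -0.36 F [ 0.2915  0.597  -1.3737] Mz -0.008
78.0 tang 0.39 F [-0.1427 -0.5007  0.6957] Mz 0.043
83.0 tang 0.33 F [-0.1179 -0.4012 -0.9328] Mz 0.034
88.0 tang -1.64 F [-0.7091  1.4997  0.7363] Mz -0.025
93.0 tang -3.2 F [-1.4214  2.9819 -0.3665] Mz -0.045
98.0 tang -1.49 F [ 0.1323  1.5178 -0.6647] Mz -0.061
103.0 tang 0.43 F [ 0.3671 -0.4265  0.0752] Mz 0.013
108.0 tang -0.34 F [ 0.0404  0.3406 -0.4653] Mz 0.002
13.5
```

View pics/f_w.png

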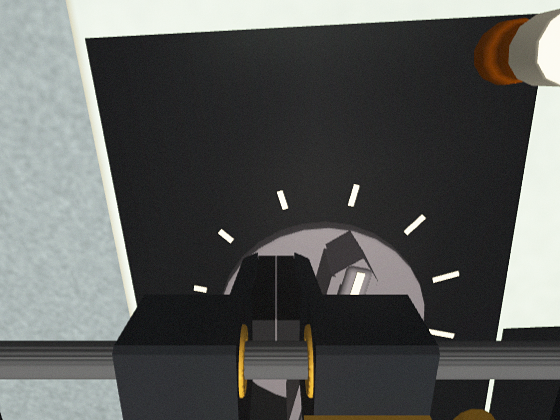

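View pics/f_s.png

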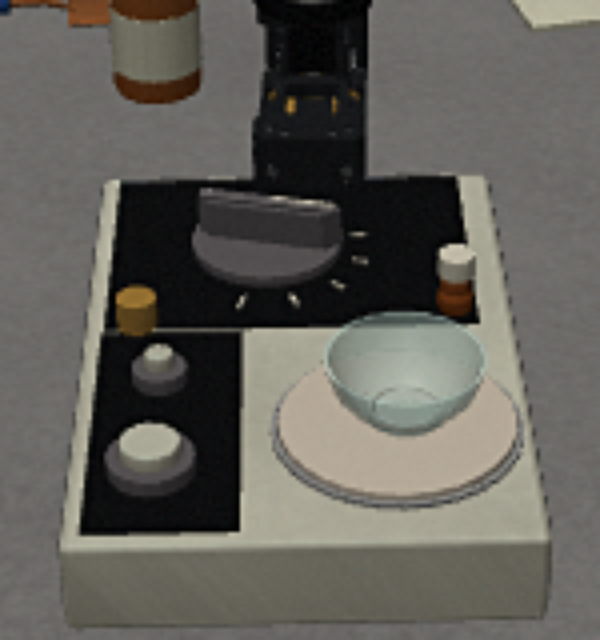

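Four clicks felt, and the bar is at position 4. Now the last click, then I'll back off, lift and check.

```bash
python3 - <<'E'
from h import *
arc(108,137,3.); pause(0.1)
p,q=pose(137,0.042); move_linear(p,velocity=0.05); print(get_contact_force())
p[2]=0.40; move_linear(p,velocity=0.15)
# viewpoint over keys and dial
move_ptp([0.53,0.0,0.46],qdown(0.)); pause(0.1)
c=get_calibration("wrist"); im=snapshot("wrist"); cv2.imwrite("pics/g_w.png",im); np.savez("g_w.npz",**c)
cv2.imwrite("pics/g_t.png",cv2.resize(snapshot("top")[155:270,220:380],None,fx=5,fy=5))
print(get_clock())
E
```

```text
110.9 tang 0.17 F [-0.2209 -0.1464 -0.0376] Mz 0.073
113.8 tang 0.31 F [-0.108  -0.2956 -0.0628] Mz 0.007
116.7 tang -2.85 F [-0.4812  3.0222  1.3213] Mz -0.075
119.6 tang -4.22 F [-1.4284  4.7727  0.5269] Mz -0.046
122.5 tang -2.85 F [ 0.0129  2.9958 -0.629 ] Mz -0.014
125.4 tang -0.32 F [-0.2896  0.4536  0.3511] Mz -0.042
128.3 tang 0.28 F [-0.3296 -0.1581 -1.3047] Mz 0.016
131.2 tang 0.06 F [ 0.3001 -0.2227  0.231 ] Mz -0.049
134.1 tang 0.76 F [-0.5545 -0.5526 -0.1922] Mz 0.001
137.0 tang 0.33 F [ 0.5479 -0.7472 -0.0344] Mz -0.015
[0.4822 0.1514 0.0579]
20.025
```

View pics/g_w.png

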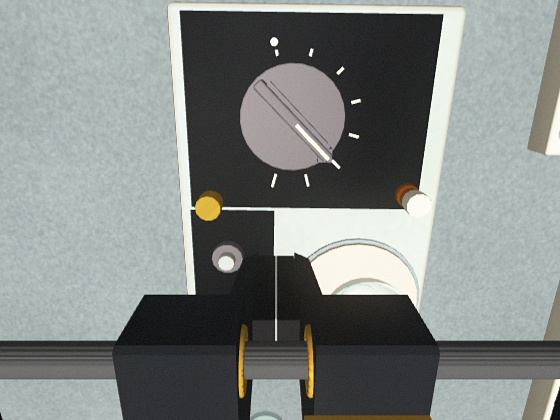

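The pointer line ends at tick 5, at (335, 163), so the selector is right. Next I'll look at the start key.

```bash
python3 - <<'E'
from h import *
move_ptp([0.54,-0.12,0.44],qdown(0.)); pause(0.1)
cal=get_calibration("wrist"); im=snapshot("wrist"); cv2.imwrite("pics/i_w.png",im)
V=cv2.cvtColor(im,cv2.COLOR_BGR2HSV)[...,2]
for thr in (75,190):
    n,lab,st,cen=cv2.connectedComponentsWithStats((V>thr).astype(np.uint8))
    for i in range(1,n):
        x,y,w,h,a=st[i]
        if 100<a<9000: print(thr,st[i],ray(cal,*cen[i],.082)[:2],ray(cal,*cen[i],.092)[:2])
print(get_clock(),get_joint_positions())
E
```

```text
75 [ 228    0   96   37 2307] [0.5376 0.0097] [0.5377 0.0084]
75 [301   0  36  13 334] [0.5743 0.018 ] [0.5733 0.0163]
75 [190 133  36  36 998] [ 0.4768 -0.1014] [ 0.4786 -0.0995]
75 [ 184  215   52   47 1920] [ 0.4742 -0.1882] [ 0.4761 -0.1837]
75 [ 238  327   76   93 4047] [ 0.54   -0.3685] [ 0.54   -0.3587]
75 [  0 357 112   2 217] [ 0.2955 -0.3329] [ 0.3026 -0.3242]
75 [440 357 120   2 225] [ 0.7874 -0.3322] [ 0.7801 -0.3235]
75 [   0  361  123   59 6858] [ 0.2905 -0.3798] [ 0.2978 -0.3696]
75 [ 304  361  256   59 7506] [ 0.7815 -0.3818] [ 0.7743 -0.3716]
190 [ 147    0   86  288 3124] [ 0.4402 -0.0912] [ 0.4431 -0.0895]
190 [174  74  24  23 170] [ 0.4634 -0.0471] [ 0.4656 -0.0468]
190 [197 145  18  17 241] [ 0.4749 -0.1036] [ 0.4768 -0.1016]
190 [191 227  35  32 890] [ 0.4721 -0.1931] [ 0.4741 -0.1885]
190 [309 360   4  37 113] [ 0.5793 -0.3621] [ 0.5781 -0.3525]
20.7333 [-0.4314  0.1028  1.6221  0.0004  1.4163 -0.4328]
```

View pics/i_w.png

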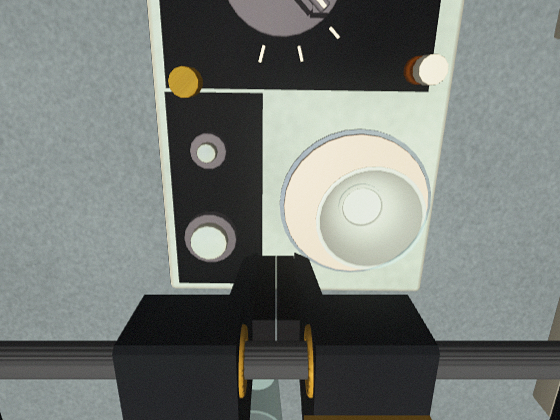

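The key tops measure start (0.474, −0.1885) and stop (0.477, −0.102). That is 87 mm apart against the stated 90, close enough for a 36 mm key. Pressing start.

```bash
python3 - <<'E'
from h import *
x,y=0.4743,-0.1888; q=qdown(0.)
move_ptp([x,y,0.30],q)
move_linear([x,y,0.268],velocity=0.06); pause(0.2); print("pre",get_contact_force())
hit=move_linear([x,y,0.262],velocity=0.01,contact_N=1.2); print(hit,get_ee_pos()[2]-.166,get_contact_force())
hit=move_linear([x,y,0.248],velocity=0.012,contact_N=9); print(hit,get_ee_pos()[2]-.166,get_contact_force())
pause(0.3); print(get_ee_pos()[2]-.166,get_contact_force(),get_clock())
cv2.imwrite("pics/j_s.png",cv2.resize(snapshot("side")[180:310,200:350],None,fx=4,fy=4))
E
```

```text
pre [-0.9137  1.0922 -0.8374]
False 0.0959795761580223 [ 0.1688  0.7823 -0.3403]
True 0.08641279890320205 [-0.4134  0.7741  5.8197]
0.08638117397520609 [-0.954   1.207   6.0055] 24.2083
```

View pics/j_s.png

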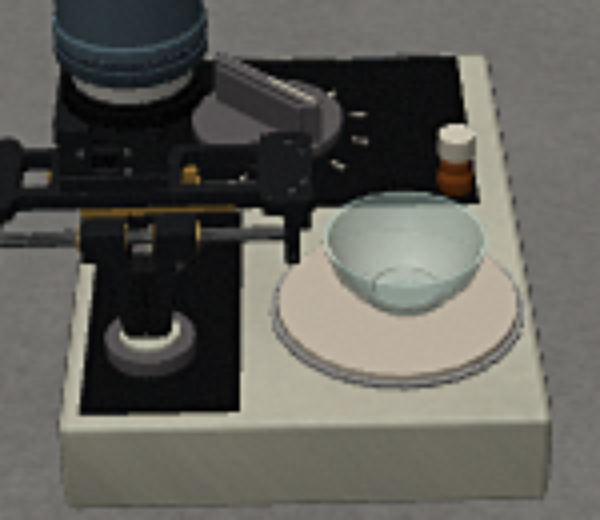

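Fingertip is at 0.0864 with 6 N on the key, close to its end stop at 0.086. A little more force will make sure it bottoms out, then I'll release.

```bash
python3 - <<'E'
from h import *
x,y=0.4743,-0.1888
hit=move_linear([x,y,0.246],velocity=0.008,contact_N=10); print(hit,get_ee_pos()[2]-.166,get_contact_force())
pause(0.3); print(get_ee_pos()[2]-.166,get_contact_force())
move_linear([x,y,0.275],velocity=0.03); pause(0.2); print(get_contact_force())
move_linear([x,y,0.40],velocity=0.15)
move_ptp([0.35,0.40,0.42],qdown(0.)); pause(0.3)
cv2.imwrite("pics/k_t.png",cv2.resize(snapshot("top")[155:270,110:450],None,fx=2.3,fy=2.3,interpolation=cv2.INTER_CUBIC))
cv2.imwrite("pics/k_s.png",snapshot("side")); im=cv2.imread("pics/k_s.png")
cv2.imwrite("pics/k_s2.png",cv2.resize(im[180:310,200:350],None,fx=4,fy=4))
print(get_clock())
# loose things: image difference with the first picture
d=cv2.absdiff(snapshot("top"),cv2.imread("pics/a_top.png")).max(2)[155:270,115:450]
n,l,st,c=cv2.connectedComponentsWithStats((d>25).astype(np.uint8))
print([(s+np.array([115,155,0,0,0])).tolist() for s in st[1:] if s[4]>3])
E
```

```text
True 0.0864152316232539 [-1.1218  1.092   5.5706]
0.08640903337723374 [-1.4232  0.6771  6.16  ]
[-0.3513 -0.414   0.1907]
29.525
[[264, 203, 11, 13, 34], [273, 208, 4, 3, 6], [278, 211, 2, 4, 4], [246, 214, 17, 8, 53], [271, 215, 6, 3, 8], [256, 222, 6, 6, 6], [115, 253, 5, 8, 26]]
```

View pics/k_t.png

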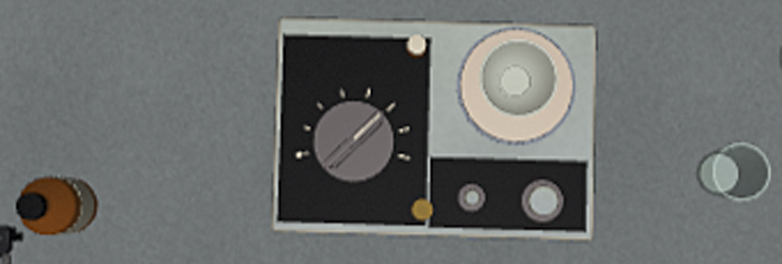

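View pics/k_s2.png

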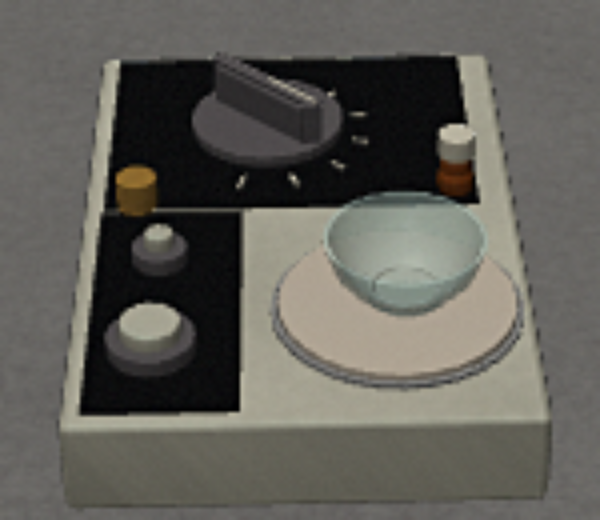

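The key came up again. The second push took another 10 N without moving further (0.0864 m both times), so the key was at its end stop. The picture difference shows changes only at the selector bar, plus the arm at the image edge.

```bash
python3 -c "
from cell import *
print(get_contact_force(),get_clock()); close_job()"
```

```text
[ 0.00904875 -0.01014222  0.07380826] 29.575
the job is handed in; nothing more can be done
```

The stirrer is set to speed five, the start key has been pressed and has come up again, and the job is handed in at about 29.6 s of the 67 s allowed.

- **Selector:** I pushed the left side plate clockwise with the closed fingertips, from position 0. I felt five separate clicks, each a 2–4 N push and then a drop to zero. Pictures after backing off show the pointer line on tick 5.
- **Start key:** The fingertip stopped at 86.4 mm above the table, against a nominal 86.0 mm when fully down. Another 10 N moved it no further, so I take it as bottomed, with about 6 N held on it. The last picture shows the key up.
- **Other items:** The arm did not go near the stop key. Before/after top pictures differ only at the selector bar and where the arm shows at the image edge. The dish, vial, weight, bottle and beaker look unmoved.
- **Small disagreements:**
  - The keys measured about 87 mm apart instead of 90 mm.
  - The fingertip height at full press read 0.4 mm above nominal. Both are within the 2 mm calibration error, or close to it.
  - The second push on the key, made without lifting off in between, stopped at once.

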